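# Roll a turning blank up the loading gutter

## Robot

A 6-joint arm with a two-finger parallel gripper is mounted at the origin on the work surface. World frame = base frame: x ahead of the robot, y to its left, z up, the work surface at z = 0. Lengths are in m, angles in rad, forces in N, time in s.
With the tool pointing down it reaches from about 0.15 to 0.775 m from the base axis. Payload 6.1 kg.
Tool frame: the origin (TCP) lies between the finger pads; the fingertips stand robot.tips_ahead ahead of it and the grasp point (between the pads) lies 11 mm behind it (robot.tips_ahead is the distance from the TCP to the fingertips, in m); z points along the fingers, y is the direction in which the jaws open and shut (so a half turn about z gives the same grasp; the last joint's range is limited). The gripper opens to 85 mm and grips with 20 to 120 N. Pads are 22 mm wide; open, the fingers measure 114 mm over their backs; the gripper's body (76 mm by 85 mm) begins 54 mm behind the grasp point. The pads swing forward as they close: fully open they stand 13 mm farther back than shut.
Start: joints at [1.318, 0.126, -0.04, 1.405, 0, 1.571], TCP at [0.131, 0.508, 0.209] pointing down, gripper open.
Joint ranges: [-2.72, 2.72], [-0.95, 1.95], [-1.27, 1.35], [-1.78, 2.02], [-1.46, 1.47], [-3.14, 3.14]. Speed limits (rad/s): [2.39, 2.39, 3.01, 3.14, 3.14, 3.14].

## Interface

Orientations are given as a 3x3 rotation matrix whose columns are the frame's x, y, z axes.
In Python, from station import robot, jaws, solve_ik, monitor, cams, hand_in gives the robot as it stands. Calls block until the motion is done:
- robot.movep(position, orientation): joint-space move of the TCP to a pose.
- robot.line_to(position, rate=0.15, orientation=None): straight line of the TCP; orientation=None keeps the orientation; rate is the mean speed in m/s.
- robot.move_joints(angles): joint-space move.
- jaws.set_gripper(opening, newtons=None): opening from 0.0 (shut) to 1.0 (fully open); newtons is the grip in N (None keeps the last); returns when the fingers have stopped.
- robot.pause(seconds).
- solve_ik(position, orientation): joint angles nearest the present ones, or None.
- monitor.state(): the state.
- cams.read_camera(name): name is "side" or "top"; returns the picture (400x640x3 uint8, red, green, blue); there is no depth.
- cams.camera_info(name): a dict with "vfov" (degrees; the focal length in pixels is half the picture's height over the tangent of half this angle, whatever the lens; pixels are square), "cx", "cy" (the principal point, pixels), "position" and "attitude" of the camera in the world. Camera axes: x right, y up, looking along -z (the intrinsics and any distortion apply to the point x, -y, -z); pixel columns grow to the right and rows downward; lengths in m; the calibration is good to about 2 mm. A picture is of the moment at which its call begins. camera_info takes no time and is no camera call.
A pose or a line that the arm cannot do raises robot.PlanningError and nothing moves.
- hand_in(): hands the job in, once; it reports no verdict.
The state is a dict: "time_s": time; "joint_pos": joint angles; "joint_velocities": joint speeds; "effort": joint torques, N m; "eef_pos": TCP position; "tcp_rot": TCP orientation; "force": force on the tool from outside, world axes, zero at the start; "ft_torque": the same for the moment, N m; "width": opening from 0.0 (shut) to 1.0 (fully open).
Only numpy, scipy, OpenCV 4.12 (cv2) and the standard library are available. Lean on these libraries where they do the work, as an engineer would, in place of code of your own. Each camera call takes 0.05 s, during which the arm holds its last target.

## Task

With your fingertips, push the round wooden blank that lies at the foot of the loading gutter of the centring jig up the slope, over the small hinged steel dog and on to the end stop, so that the dog tips up behind it and the blank stays between the two centring screws without rolling back. Roll it up under control: don't flick it, let it run away down the slope, slam it into the stop or lift it out of the gutter, and leave the other things on the bench where they are. Finish with the hand clear of everything.

Things in the scene. Friction and masses are not known exactly. Their poses are not given: they have to be found in the camera images.
- trough: Sloping waxed plywood gutter, fixed on its stand. Origin: on the floor of the gutter, mid-width, at the inner face of the foot lip (low end), 35 mm above the bench. x runs up the slope (10 degrees), y across, z square to its floor. Floor 120 mm wide with a 32 mm slot along its middle; cheeks 12 mm thick, 28 mm high. Foot lip 12 mm high, from x = -18 to 0 mm. Stand 310 x 150.
- blank: Round turning blank of pale wood: cylinder 70 mm across, 110 mm long, about 0.26 kg (varies). Origin at its centre, y along its axis; it turns as it rolls. Lies across the gutter, at first against the foot lip (centre at trough x = 26, z = 35 mm); against the end stop its centre is at x = 234 mm. It rolls freely and runs back down if let go below the dog.
- end_stop: Dark wooden board across the top end of the gutter, 18 mm thick, standing 54 mm above the gutter floor. Origin: mid-width, floor level, on the face that looks down the slope, at trough x = 269 mm; same axes as the trough.
- station (a point): Mid-point between the tips of the two centring screws, on the gutter's middle line at trough x = 219.5, z = 35 mm: where the centre of the loaded blank comes to lie. The screws stay wound back: tips 62 mm either side of the middle, knobs (34 mm across) out to 114 mm, steel brackets up to 50 mm above the gutter floor at 72 to 78 mm from the middle.
- dog_tip (a point): Top of the steel dog, a 6 mm thick, 24 mm wide finger hinged in the floor slot on a pin across the gutter at trough x = 190 mm, 10 mm below the floor. Upright, its tip is at trough x = 190 mm and 14 mm above the floor.
- dog (a joint): Tilt of the dog about its pin, rad. 0 = upright, it cannot tip down the slope; the blank rolling over it tips it up the slope, to 1.35 at most (flat), against a light spring (about 0.5 N at the tip). It swings up again once the blank's centre is past trough x = 228 mm, within 6 mm of the end stop; let go then, the blank settles back on it at about x = 219 mm.
- spare: Bystander: a second blank of the same size (70 mm across, 110 mm high) standing on end on the bench beside the gutter. Origin at the centre of its underside, z up.
- tin: Bystander: plain metal tin, 72 mm across, 85 mm high, standing beside the gutter. Origin at the centre of its underside, z up.
- brush: Bystander: flat paint brush, 200 x 42 x 20 mm, lying on the bench beside the gutter, its length along its x axis. Origin on its underside.
- slice: Bystander: flat round slice of a log with bark edge, 120 mm across, 22 mm thick, lying on the bench beside the gutter. Origin at the centre of its underside.
Things that resemble listed ones, but are neither listed nor needed, are in the scene too. Leave any green or red look-alike of the blank alone.

How it is judged:
By the outcome, as a careful person would: the job done as asked, in the order asked, and still so for the second after the job is handed in, with the robot touching nothing.
It also fails if it takes over 38 s, if anything falls off the work surface, if the arm or the gripper's body presses on something with over 40 N, if the wrist force passes 120 N, or if a joint passes its speed limit or range.

## Working session

There is one attempt and no reset: what is moved stays moved. The work goes in short steps, each a Python script; the robot and the scene stay as the last script left them, time stands still between calls to the robot, and variables do not carry over. Pictures are saved under pics/ and viewed, and the job is handed in when it is done.

```bash
ls; mkdir -p pics
python3 - <<'E'
from station import robot, jaws, solve_ik, monitor, cams, hand_in
import cv2
for n in("side","top"):
    im=cams.read_camera(n); cv2.imwrite(f"pics/{n}0.png",im[:,:,::-1]); print(n,cams.camera_info(n))
print(monitor.state(), robot.tips_ahead)
E
```

```text
pics
side {'vfov': 48.017299779559266, 'cx': 315.3028025978276, 'cy': 199.4882105347153, 'position': array([0.33244813, 0.69639005, 0.59616762]), 'attitude': array([[-0.95737712,  0.15249451, -0.24530486],
       [-0.2886893 , -0.53269565,  0.79554625],
       [-0.00935639,  0.83245467,  0.55401416]])}
top {'vfov': 51.37500182516859, 'cx': 314.1163602031758, 'cy': 194.2301093356625, 'position': array([ 0.46376152, -0.06400964,  0.84053823]), 'attitude': array([[ 0.01423179,  0.98627407, -0.16450203],
       [-0.9991366 ,  0.00760501, -0.04084371],
       [-0.03903205,  0.16494128,  0.98553076]])}
{'time_s': 0.1, 'joint_pos': array([ 1.31801032e+00,  1.26307389e-01, -4.05024174e-02,  1.40543031e+00,
        2.60593360e-05,  1.57078819e+00]), 'joint_velocities': array([-0.0012899 ,  0.00023919,  0.00333044, -0.00099549,  0.00125456,
       -0.00031846]), 'effort': array([-2.09816935e-03, -4.36906242e+01,  3.53604126e+01,  1.36961215e-02,
       -2.00220898e-04, -8.10460499e-07]), 'eef_pos': array([0.13119215, 0.50791629, 0.20801494]), 'tcp_rot': array([[-9.68221420e-01,  2.50094247e-01, -3.86326363e-04],
       [ 2.50094544e-01,  9.68220421e-01, -1.39138752e-03],
       [ 2.60710603e-05, -1.44378931e-03, -9.99998957e-01]]), 'force': array([-0.46217509, -0.23833987,  0.62543703]), 'ft_torque': array([ 0.013324  ,  0.02017859, -0.01324032]), 'width': 0.9992603702320736} 0.008
```

View pics/side0.png

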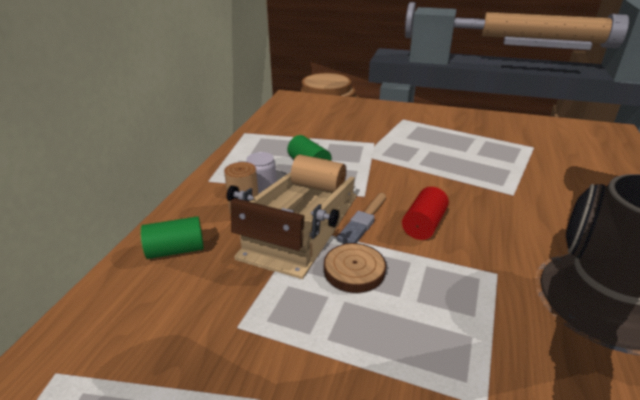

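View pics/top0.png

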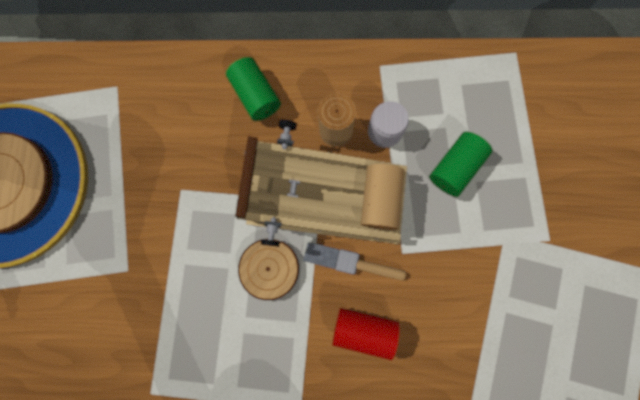

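Run:
```python
import cv2
a=cv2.imread("pics/top0.png")[100:260,220:420]; cv2.imwrite("pics/top0c.png",cv2.resize(a,None,fx=4,fy=4,interpolation=cv2.INTER_CUBIC)[:600])
a=cv2.imread("pics/side0.png")[140:280,215:400]; cv2.imwrite("pics/side0c.png",cv2.resize(a,None,fx=4,fy=4,interpolation=cv2.INTER_CUBIC))
```

```text
(no output)
```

View pics/top0c.png

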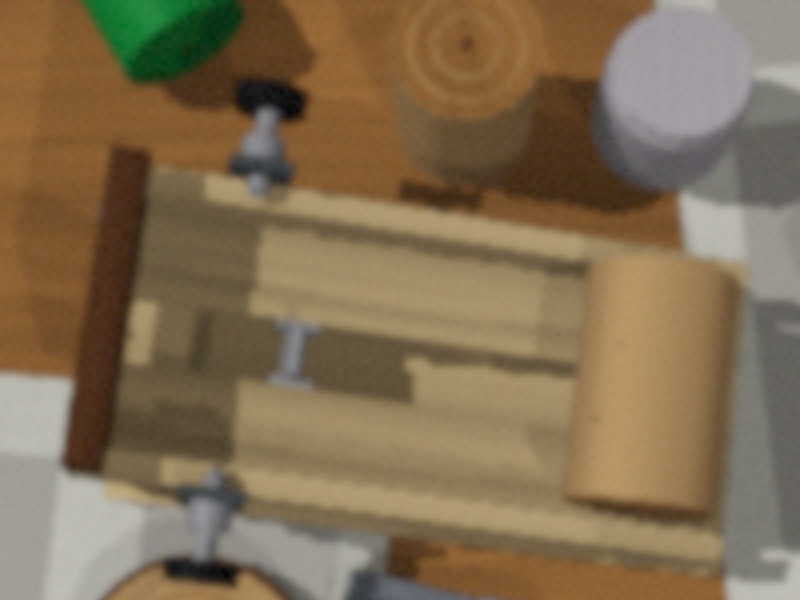

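View pics/side0c.png

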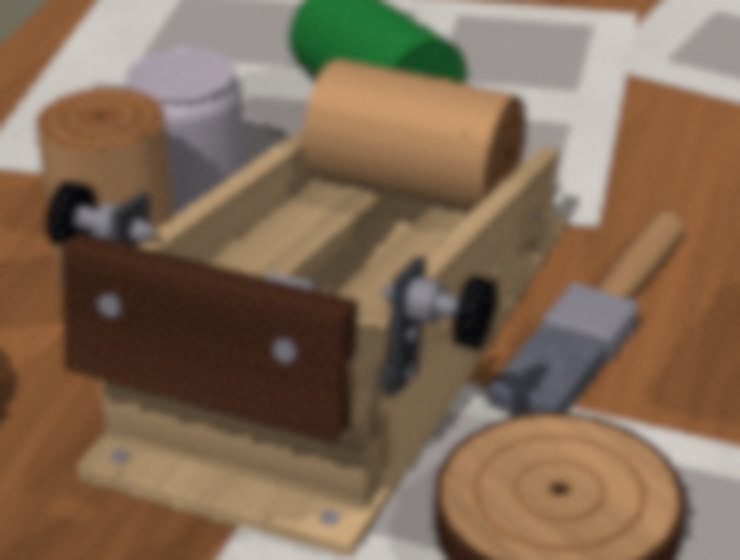

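```bash
cat > h.py <<'E'
import numpy as np, cv2
from scipy.optimize import least_squares
CI={}
from station import robot, jaws, solve_ik, monitor, cams, hand_in
for n in("side","top"): CI[n]=cams.camera_info(n)
def proj(n,P):
    c=CI[n]; q=(np.atleast_2d(P)-c["position"])@c["attitude"]
    f=200/np.tan(np.radians(c["vfov"])/2)
    return np.c_[c["cx"]+f*q[:,0]/-q[:,2], c["cy"]-f*q[:,1]/-q[:,2]]
def Rt(yaw,s=np.radians(10)):
    c,si=np.cos(yaw),np.sin(yaw)
    return np.array([[c,-si,0],[si,c,0],[0,0,1]])@np.array([[np.cos(s),0,-np.sin(s)],[0,1,0],[np.sin(s),0,np.cos(s)]])
def T2W(p,P): return np.array([p[0],p[1],.035])+np.atleast_2d(P)@Rt(p[2]).T
E
cat > fit.py <<'E'
from h import *
t=lambda u,v:(220+u/4,100+v/4); s=lambda u,v:(215+u/4,140+v/4)
L=[("top",t(270,97),(219.5,-110,35)),("top",t(200,572),(219.5,110,35)),("top",t(258,190),(219.5,-62,35)),("top",t(213,475),(219.5,62,35)),
("top",t(294,351),(190,0,14)),("top",t(115,148),(287,-72,54)),("top",t(65,468),(287,72,54)),("top",t(722,558),(-18,72,28)),
("side",s(72,210),(219.5,-110,35)),("side",s(478,312),(219.5,110,35)),("side",s(65,240),(287,-72,54)),("side",s(352,300),(287,72,54)),("side",s(555,150),(-18,66,28))]
def res(p): return np.concatenate([proj(n,T2W(p,np.array(P)/1000))[0]-q for n,q,P in L])
r=least_squares(res,[.46,-.1,1.5],loss="soft_l1")
print(r.x,r.x[2]*57.3); print(np.round(res(r.x).reshape(-1,2),1))
E
python3 fit.py
```

```text
[ 0.58202064 -0.17941783  1.45798094] 83.54230801158926
[[ 0.2  0.9]
 [ 0.6  1.2]
 [-0.4  2.7]
 [ 1.2 -1.5]
 [ 1.  -0.2]
 [-1.  -0.9]
 [-1.3 -0.4]
 [ 0.2  1.2]
 [ 0.2  0.3]
 [ 0.6 -0.7]
 [-0.5  0.3]
 [-1.2  2.9]
 [-0.6 -1.7]]
```

```bash
cat > ov.py <<'E'
from h import *
p=[0.58202064,-0.17941783,1.45798094]
def draw(img,n,xb=26):
    sc=3; x0,y0=(200,80) if n=="top" else (205,130)
    a=cv2.resize(img[y0:y0+190,x0:x0+260],None,fx=sc,fy=sc,interpolation=cv2.INTER_CUBIC)
    def pl(P,col,close=False):
        q=proj(n,T2W(p,np.array(P)/1000)); q=((q-[x0,y0]+.5)*sc).astype(np.int32)
        cv2.polylines(a,[q.reshape(-1,1,2)],close,col,1,cv2.LINE_AA)
    th=np.linspace(0,2*np.pi,40)
    for y in(-55,55): pl(np.c_[xb+35*np.cos(th),0*th+y,35+35*np.sin(th)],(255,0,0))
    for y in(-72,-60,60,72): pl([(-18,y,28),(269,y,28)],(0,255,0))
    pl([(269,-72,54),(269,72,54),(287,72,54),(287,-72,54)],(0,0,255),True)
    for y in(-114,114): pl(np.c_[219.5+17*np.cos(th),0*th+y,35+17*np.sin(th)],(255,0,255))
    pl([(190,-12,14),(190,12,14)],(0,255,255)); pl([(219.5,-62,35),(219.5,62,35)],(255,255,0))
    for y in(-16,16): pl([(0,y,0),(260,y,0)],(255,255,0))
    return a
if __name__=="__main__":
    for n in("top","side"): cv2.imwrite(f"pics/ov_{n}.png",draw(cv2.imread(f"pics/{n}0.png"),n))
E
python3 ov.py
```

```text
(no output)
```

View pics/ov_top.png

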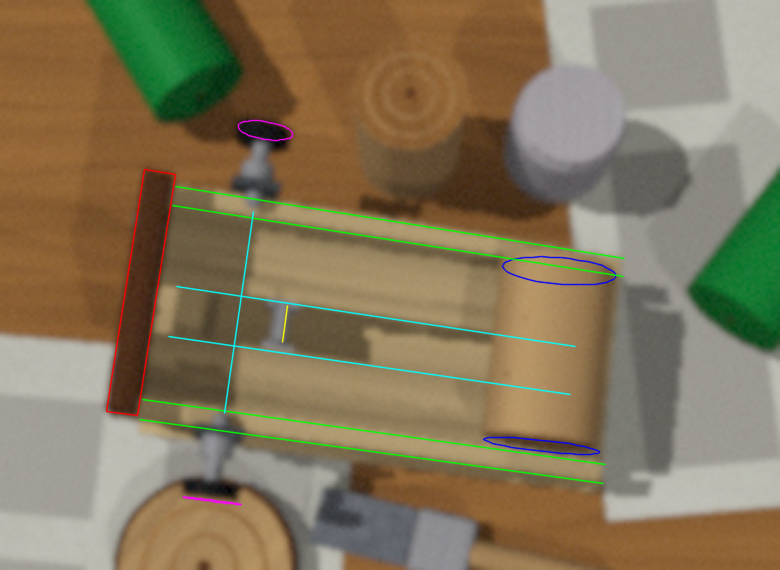

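View pics/ov_side.png

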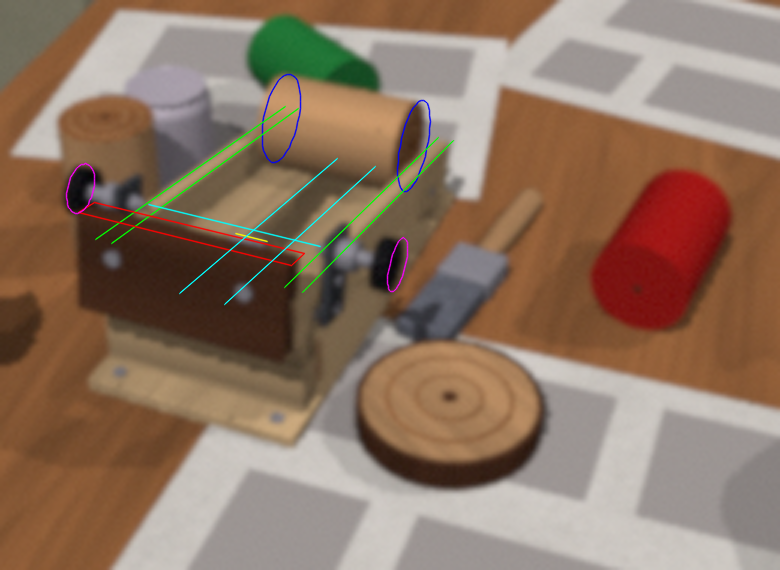

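```bash
cat >> h.py <<'E'
p0=np.array([0.58202064,-0.17941783,1.45798094])
R0=Rt(p0[2])
def W(x,y,z): return T2W(p0,[x/1000,y/1000,z/1000])[0]
def unproj(n,u,v,z):
    c=CI[n]; f=200/np.tan(np.radians(c["vfov"])/2)
    d=c["attitude"]@np.array([(u-c["cx"])/f,-(v-c["cy"])/f,-1]); return c["position"]+d*(z-c["position"][2])/d[2]
def w2t(P): return (np.asarray(P)-[p0[0],p0[1],.035])@R0*1000
def ort(sgn): return np.c_[-sgn*R0[:,0],sgn*R0[:,1],-R0[:,2]]
def overt(sgn):
    R=Rt(p0[2],0); return np.c_[-sgn*R[:,0],sgn*R[:,1],-R[:,2]]
E
python3 - <<'E'
from h import *
for nm,u,v,z in [("green",430,177,.035),("green low",455,196,.035),("tin",388,125,.085),("spare",337,108,.11),("stripe",250,90,.035)]:
    P=unproj("top",u,v,z); print(nm,P.round(3),w2t(P).round(0))
for nm,u,v,z in [("greenside",291,143,.07)]:
    P=unproj("side",u,v,z); print(nm,P.round(3),w2t(P).round(0))
for s in(1,-1):
  for nm,o in(("tilt",ort(s)),("vert",overt(s))):
    for q in [(-36,0,120),(-36,0,30),(190,0,30),(170,0,140)]:
        j=solve_ik(W(*q),o); print(s,nm,q,W(*q).round(3),None if j is None else np.round(j,2))
E
```

```text
green [ 0.634 -0.257  0.035] [-70. -61.  12.]
green low [ 0.597 -0.304  0.035] [-120.  -29.   21.]
tin [ 0.723 -0.17   0.085] [  34. -139.   45.]
spare [ 0.747 -0.074  0.11 ] [ 135. -152.   52.]
stripe [0.815 0.105 0.035] [ 304. -200.  -54.]
greenside [ 0.703 -0.297  0.07 ] [ -95. -134.   52.]
1 tilt (-36, 0, 120) [ 0.576 -0.235  0.147] [-0.47  0.37  0.12  1.39  0.16 -1.93]
1 tilt (-36, 0, 30) [ 0.577 -0.22   0.058] [-0.45  0.38 -0.05  1.2   0.16 -1.91]
1 tilt (190, 0, 30) [0.602 0.001 0.098] [-0.09  0.29 -0.1   1.18  0.17 -1.55]
1 tilt (170, 0, 140) [ 0.598 -0.037  0.202] [-0.15  0.27  0.11  1.42  0.17 -1.61]
1 vert (-36, 0, 120) [ 0.576 -0.235  0.147] [-0.39  0.32  0.06  1.32  0.   -1.85]
1 vert (-36, 0, 30) [ 0.577 -0.22   0.058] [-0.36  0.34 -0.1   1.13  0.   -1.82]
1 vert (190, 0, 30) [0.602 0.001 0.098] [ 0.    0.29 -0.08  1.2   0.   -1.46]
1 vert (170, 0, 140) [ 0.598 -0.037  0.202] [-0.06  0.27  0.12  1.42  0.   -1.52]
-1 tilt (-36, 0, 120) [ 0.576 -0.235  0.147] [-0.47  0.37  0.12  1.39  0.16  1.21]
-1 tilt (-36, 0, 30) [ 0.577 -0.22   0.058] [-0.45  0.38 -0.05  1.2   0.16  1.23]
-1 tilt (190, 0, 30) [0.602 0.001 0.098] [-0.09  0.29 -0.1   1.18  0.17  1.59]
-1 tilt (170, 0, 140) [ 0.598 -0.037  0.202] [-0.15  0.27  0.11  1.42  0.17  1.53]
-1 vert (-36, 0, 120) [ 0.576 -0.235  0.147] [-0.39  0.32  0.06  1.32  0.    1.3 ]
-1 vert (-36, 0, 30) [ 0.577 -0.22   0.058] [-0.36  0.34 -0.1   1.13  0.    1.32]
-1 vert (190, 0, 30) [0.602 0.001 0.098] [ 0.    0.29 -0.08  1.2   0.    1.69]
-1 vert (170, 0, 140) [ 0.598 -0.037  0.202] [-0.06  0.27  0.12  1.42  0.    1.62]
```

Run:
```python
from h import *
o=ort(-1)
P=W(-60,0,190); print(P)
robot.movep(P,o)
jaws.set_gripper(0.55)
s=monitor.state(); print(s["time_s"],s["eef_pos"],w2t(s["eef_pos"]),s["force"].round(2),s["width"],robot.tips_ahead)
for n in("side","top"): cv2.imwrite(f"pics/{n}1.png",cams.read_camera(n)[:,:,::-1])
```

```text
[ 0.57165444 -0.27091409  0.21169458]
3.7167 [ 0.57169096 -0.27084496  0.21170719] [-5.99261150e+01 -2.85074962e-02  1.89999776e+02] [ 0.56 -0.2   0.04] 0.5459250901663435 0.008
```

View pics/side1.png

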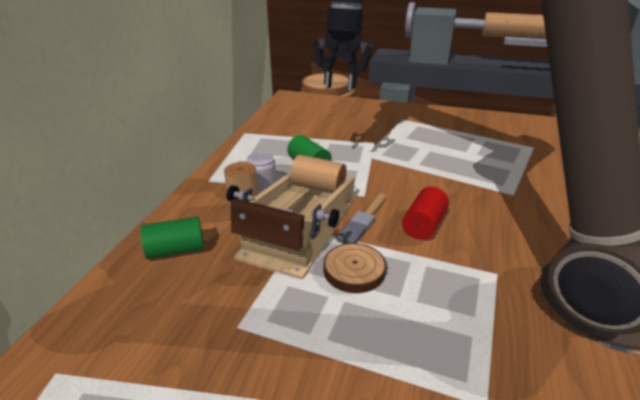

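View pics/top1.png

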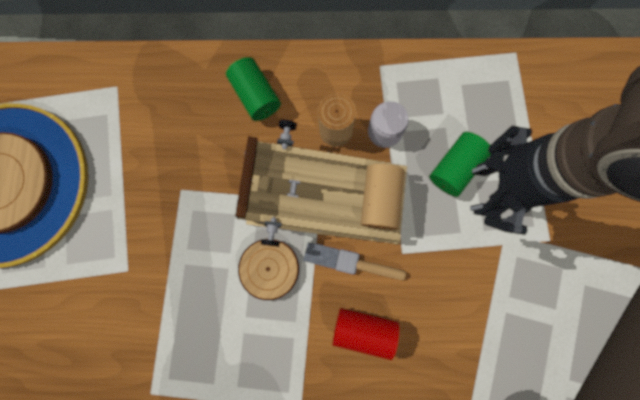

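Run:
```python
from h import *
for n in("top","side"):
  for z in (190,182,185,240): print(n,z,[proj(n,W(-60,y,z))[0].round(0) for y in(-32,0,32)])
for n,f in(("top",(430,100,130,150)),("side",(280,0,130,110))):
    a=cv2.imread(f"pics/{n}1.png"); x,y,w,h=f; cv2.imwrite(f"pics/{n}1c.png",cv2.resize(a[y:y+h,x:x+w],None,fx=4,fy=4,interpolation=cv2.INTER_CUBIC))
```

```text
top 190 [array([469., 173.]), array([468., 193.]), array([467., 214.])]
top 182 [array([467., 174.]), array([465., 194.]), array([464., 215.])]
top 185 [array([468., 174.]), array([466., 194.]), array([465., 215.])]
top 240 [array([487., 166.]), array([486., 188.]), array([484., 211.])]
side 190 [array([326.,  98.]), array([339., 100.]), array([352., 101.])]
side 182 [array([325., 101.]), array([338., 103.]), array([351., 105.])]
side 185 [array([326., 100.]), array([338., 102.]), array([351., 104.])]
side 240 [array([327.,  76.]), array([340.,  78.]), array([354.,  79.])]
```

View pics/top1c.png

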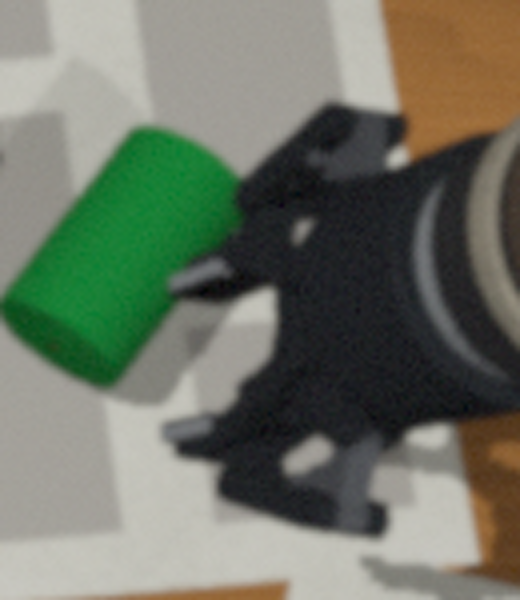

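View pics/side1c.png

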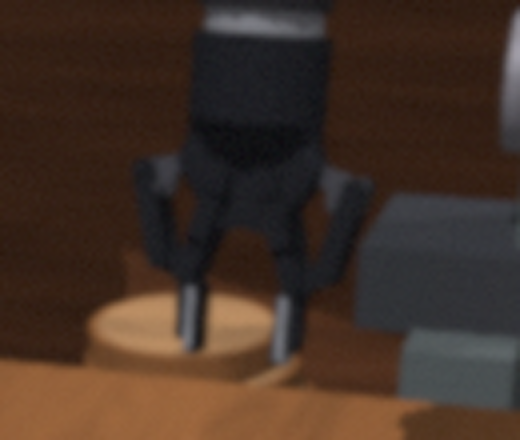

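Run:
```python
from h import *
def tri(a,b):
    f=lambda P: np.r_[proj("top",P)[0]-a,proj("side",P)[0]-b]
    r=least_squares(f,[.57,-.27,.2]); return w2t(r.x).round(1), r.fun.round(1)
print(tri((472,171),(327,86)),tri((471,208.5),(351,90)))
# check known points far out: print table features
```

```text
(array([-48.8, -27.1, 219.3]), array([ 0. ,  0.1, -0.2, -0. ])) (array([-52.5,  28. , 217. ]), array([ 0.1,  0.7, -1. , -0.1]))
```

Run:
```python
from h import *
robot.line_to(W(-45,0,60),rate=.12)
s=monitor.state(); print(s["time_s"],w2t(s["eef_pos"]),s["force"].round(2))
for n,f in(("top",(380,120,150,130)),("side",(260,100,150,110))):
    a=cams.read_camera(n)[:,:,::-1]; cv2.imwrite(f"pics/{n}2.png",a); x,y,w,h=f; cv2.imwrite(f"pics/{n}2c.png",cv2.resize(a[y:y+h,x:x+w],None,fx=5,fy=5,interpolation=cv2.INTER_CUBIC)[:600])
```

```text
5.0583 [-45.18348057  -0.49646137  60.878875  ] [-0.79 -0.89 -0.2 ]
```

View pics/top2c.png

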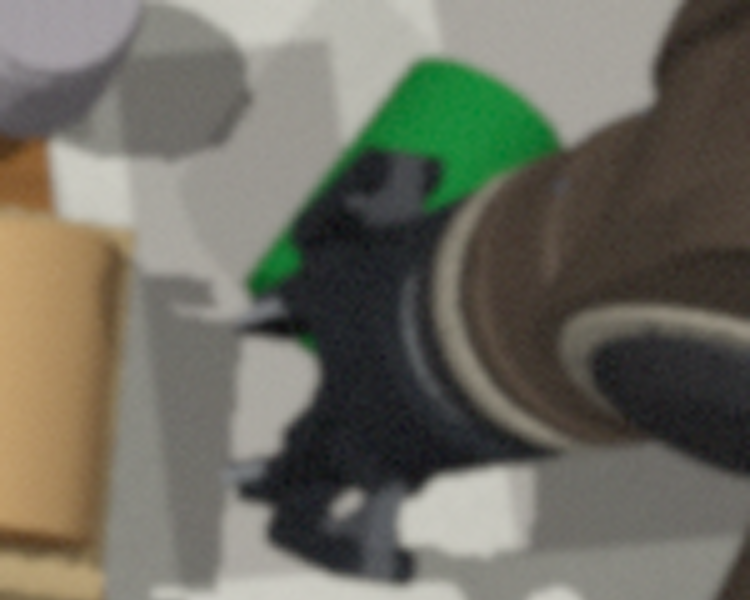

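View pics/side2c.png

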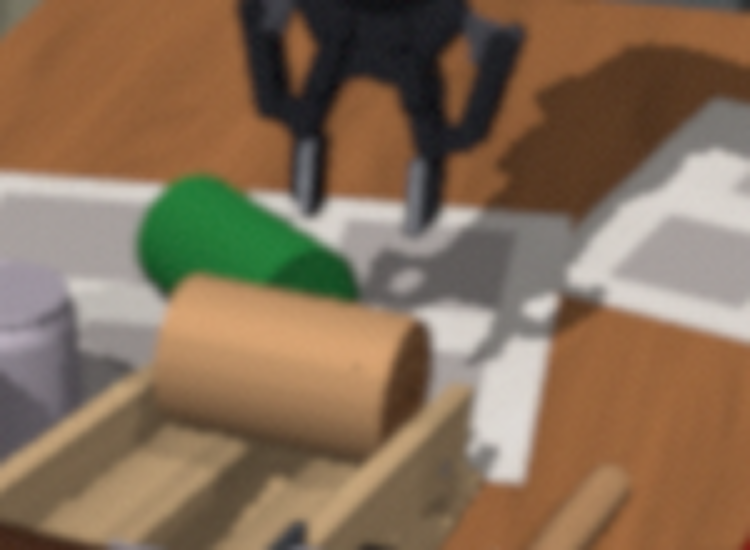

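Run:
```python
from h import *
def tri(a,b):
    f=lambda P: np.r_[proj("top",P)[0]-a,proj("side",P)[0]-b]
    r=least_squares(f,[.57,-.27,.1]); return r.x.round(4),w2t(r.x).round(1), r.fun.round(1)
print(tri((427,185),(322,142)),tri((425.6,217.6),(343.4,147)))
print(monitor.state()["eef_pos"], robot.tips_ahead)
```

```text
(array([ 0.6017, -0.2318,  0.1176]), array([-34.8, -25.4,  90. ]), array([ 0.1,  0.4, -0.5, -0.1])) (array([ 0.546 , -0.2285,  0.1133]), array([-38.4,  30.3,  86.3]), array([-0.1, -0.3,  0.4,  0. ]))
[ 0.5763105  -0.23425712  0.08713694] 0.008
```

```bash
sed -i 's/^r=least_squares.*/f=lambda q: np.concatenate([proj(n,T2W(q[:3],np.array(P)\/1000)+[0,0,q[3]])[0]-qq for n,qq,P in L])\nr=least_squares(f,[.58,-.18,1.46,0],loss="soft_l1");print("zfree",r.x)\nr=least_squares(res,[.46,-.1,1.5],loss="soft_l1")/' fit.py; python3 fit.py|head -2
python3 - <<'E'
from h import *
robot.line_to(W(-45,0,20),rate=.08)
s=monitor.state(); print(s["time_s"],w2t(s["eef_pos"]),s["force"].round(2))
for n,f in(("top",(380,120,150,130)),("side",(260,100,150,110))):
    a=cams.read_camera(n)[:,:,::-1]; cv2.imwrite(f"pics/{n}3.png",a); x,y,w,h=f; cv2.imwrite(f"pics/{n}3c.png",cv2.resize(a[y:y+h,x:x+w],None,fx=5,fy=5,interpolation=cv2.INTER_CUBIC)[:600])
E
```

```text
zfree [ 5.82000455e-01 -1.79394392e-01  1.45805380e+00  1.88598307e-04]
[ 0.58202064 -0.17941783  1.45798094] 83.54230801158926
5.8083 [-4.49586991e+01  2.40416998e-02  1.99937383e+01] [ 0.84 -0.25  0.77]
```

View pics/side3c.png

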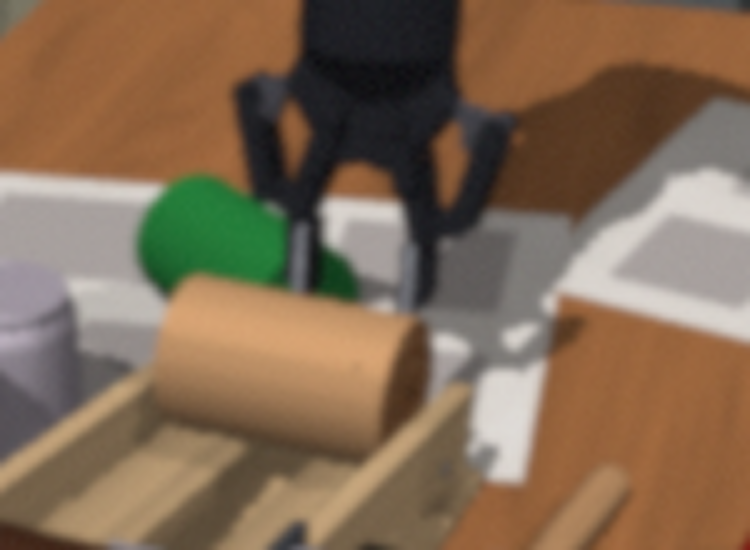

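View pics/top3c.png

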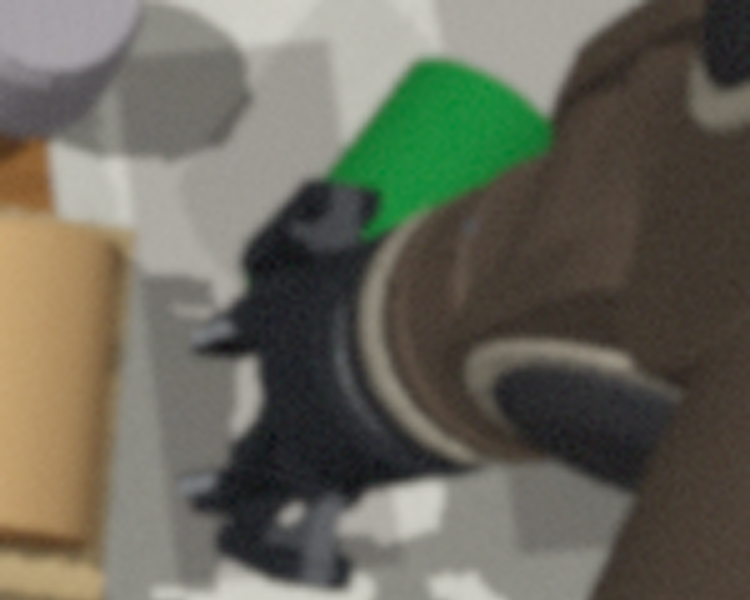

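Run:
```python
from h import *
def tri(a,b):
    f=lambda P: np.r_[proj("top",P)[0]-a,proj("side",P)[0]-b]
    r=least_squares(f,[.57,-.27,.1]); return r.x.round(4),w2t(r.x).round(1), r.fun.round(1)
print(tri((416.6,218),(342.4,161.6)))
for z in(12,18,40,48): print(z,proj("side",W(-35,30,z)).round(1),proj("top",W(-35,30,z)).round(1))
```

```text
(array([ 0.5478, -0.2202,  0.0786]), array([-36.2,  29.5,  50.7]), array([ 0.1,  0.4, -0.5, -0.1]))
12 [[340.6 176.9]] [[408.5 220.3]]
18 [[340.8 174.5]] [[409.6 220. ]]
40 [[341.6 166. ]] [[413.9 219.1]]
48 [[341.9 162.8]] [[415.5 218.7]]
```

Run:
```python
from h import *
robot.line_to(W(-45,0,-2),rate=.06)
s=monitor.state(); F0=s["force"]; print(s["time_s"],w2t(s["eef_pos"]).round(1),F0.round(2))
robot.line_to(W(-26,0,-2),rate=.05)
for x in (-22,-18,-14,-10):
    robot.line_to(W(x,0,-2),rate=.03)
    s=monitor.state(); print(round(s["time_s"],2),w2t(s["eef_pos"]).round(1),((s["force"]-F0)@R0).round(2))
    if np.linalg.norm(s["force"]-F0)>5: print("STOP"); break
for n,f in(("top",(300,120,150,130)),("side",(260,100,150,110))):
    a=cams.read_camera(n)[:,:,::-1]; cv2.imwrite(f"pics/{n}4.png",a); x,y,w,h=f; cv2.imwrite(f"pics/{n}4c.png",cv2.resize(a[y:y+h,x:x+w],None,fx=5,fy=5,interpolation=cv2.INTER_CUBIC)[:600])
```

```text
6.425 [-44.9   0.4  -2.5] [-0.13  0.25 -1.49]
7.24 [-22.   0.  -2.] [0.98 0.08 1.31]
7.53 [-17.9  -0.   -2. ] [ 0.17 -0.55  0.89]
7.81 [-13.8   0.   -2. ] [-0.31  0.22  0.98]
8.09 [-9.7  0.  -2. ] [-0.32 -0.08  0.76]
```

View pics/side4c.png

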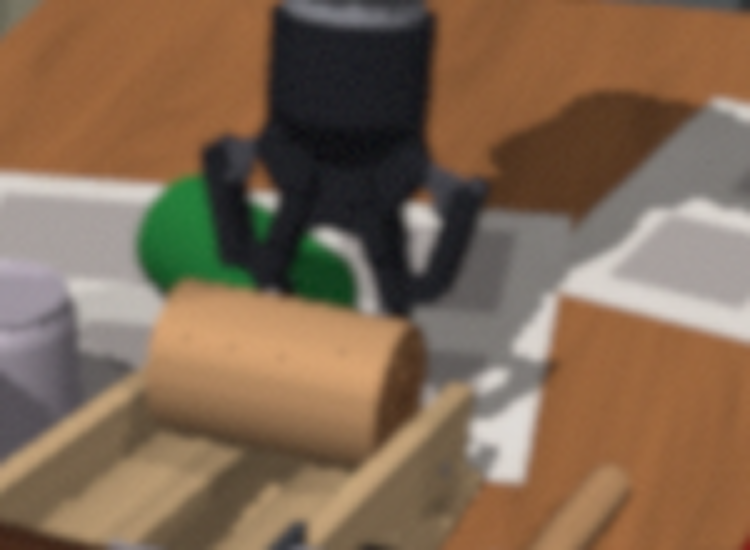

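View pics/top4c.png

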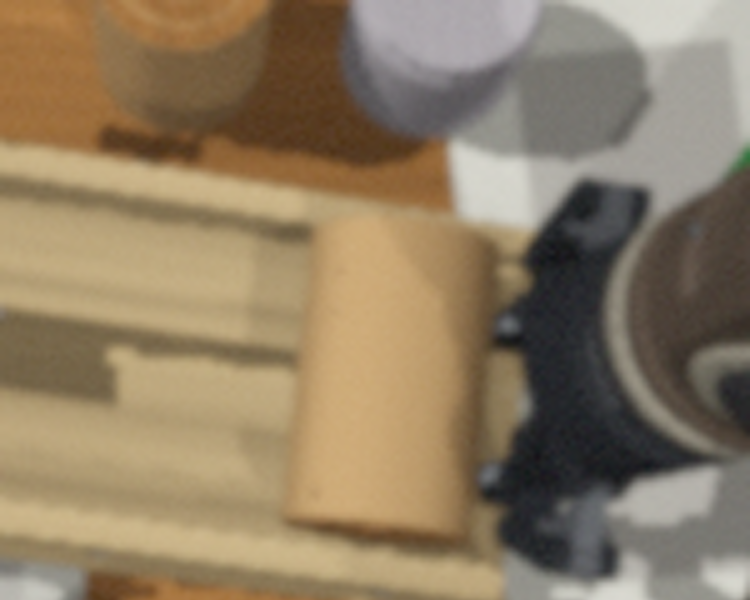

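Run:
```python
from h import *
F0=np.array([-.13,.25,-.8])
for x in (60,140):
    robot.line_to(W(x,0,-2),rate=.05)
    s=monitor.state(); print(round(s["time_s"],2),w2t(s["eef_pos"]).round(1),((s["force"]-F0)@R0).round(2))
for n,f in(("top",(220,110,150,120)),("side",(220,130,150,110))):
    a=cams.read_camera(n)[:,:,::-1]; cv2.imwrite(f"pics/{n}5.png",a); x,y,w,h=f; cv2.imwrite(f"pics/{n}5c.png",cv2.resize(a[y:y+h,x:x+w],None,fx=5,fy=5,interpolation=cv2.INTER_CUBIC)[:600])
```

```text
9.74 [59.9  0.1 -2.1] [-0.83 -0.15  0.82]
11.49 [139.9   0.   -2.1] [ 0.05 -0.22  0.92]
```

View pics/side5c.png

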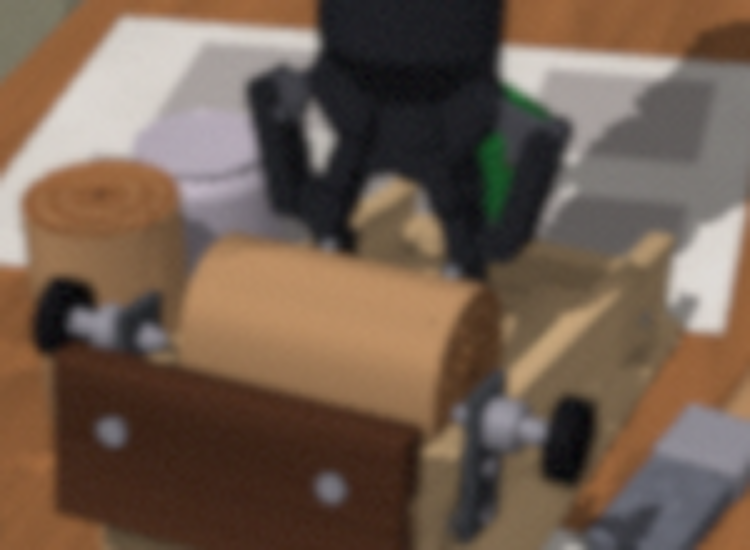

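View pics/top5c.png

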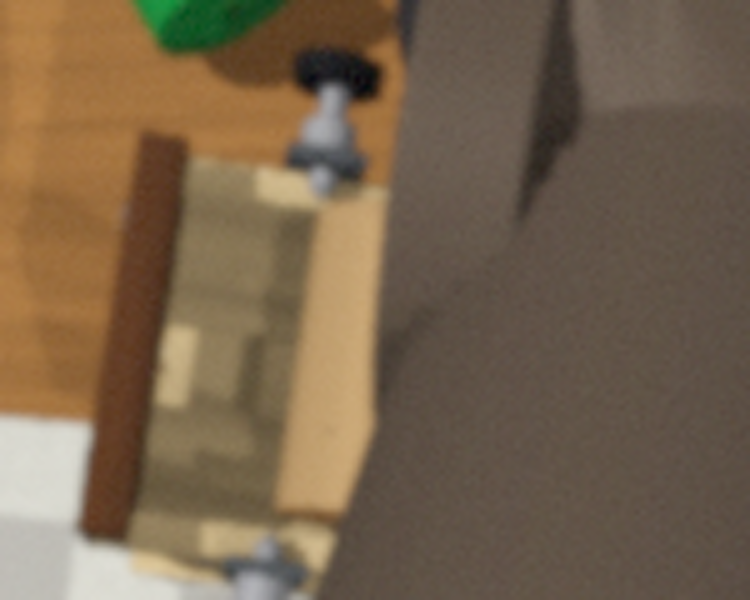

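Run:
```python
from h import *
def F():
    v=[]
    for _ in range(4): robot.pause(.02); v.append(monitor.state()["force"]@R0)
    return np.mean(v,0)
robot.line_to(W(176,0,-2),rate=.03); f0=F(); print(f0.round(2))
for x in np.arange(178,193.1,1.5):
    robot.line_to(W(x,0,-2),rate=.02); f=F()-f0; s=monitor.state()
    print(round(s["time_s"],2),w2t(s["eef_pos"]).round(1)[0],f.round(2))
    if f[0]<-2.5: print("contact"); break
for n,f in(("top",(220,110,150,120)),("side",(220,130,150,110))):
    a=cams.read_camera(n)[:,:,::-1]; cv2.imwrite(f"pics/{n}6.png",a); x,y,w,h=f; cv2.imwrite(f"pics/{n}6c.png",cv2.resize(a[y:y+h,x:x+w],None,fx=5,fy=5,interpolation=cv2.INTER_CUBIC)[:600])
```

```text
[-0.   -0.19  0.3 ]
13.32 178.1 [-0.02  0.71 -0.47]
13.64 179.6 [ 0.16  0.34 -0.47]
13.96 181.1 [-0.24  0.23 -0.04]
14.28 182.5 [-0.31  0.11 -0.49]
14.59 184.0 [-0.61 -0.55 -0.04]
14.91 185.6 [-0.11 -0.34 -0.21]
15.22 187.1 [-0.1  -0.11 -0.16]
15.54 188.6 [-0.    0.07 -0.51]
15.86 189.4 [-4.36  0.48  0.92]
contact
```

View pics/side6c.png

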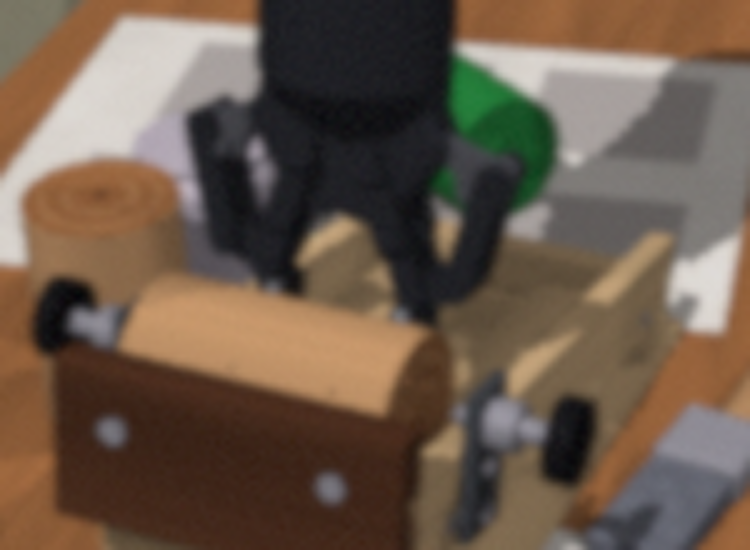

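View pics/top6c.png

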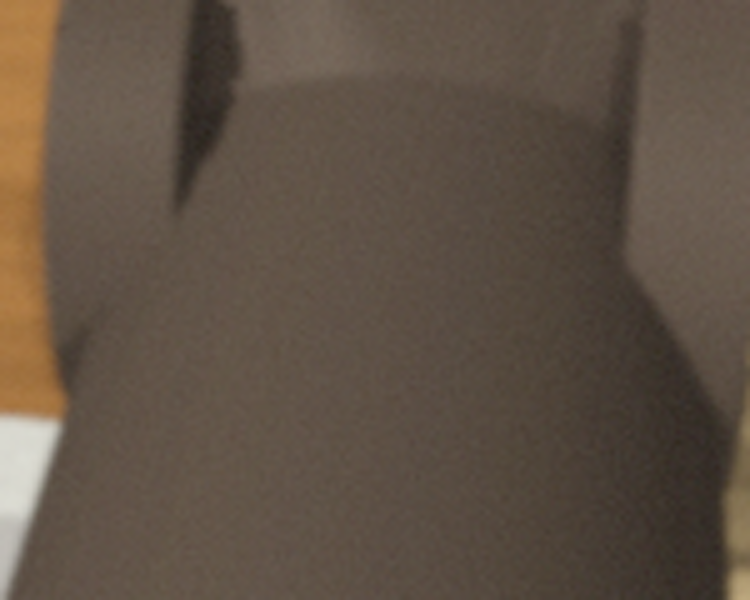

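Run:
```python
from h import *
import ov
robot.pause(.3)
robot.line_to(W(160,0,-2),rate=.02)
s=monitor.state(); print(s["time_s"],w2t(s["eef_pos"]).round(1),s["force"].round(2))
a=cams.read_camera("side")[:,:,::-1].copy(); cv2.imwrite("pics/side7.png",a)
b=np.hstack([cv2.resize(a[130:240,220:370],None,fx=2.6,fy=2.6,interpolation=cv2.INTER_CUBIC),cv2.resize(ov.draw(a,"side",219)[0:330,45:495],(390,286))])
cv2.imwrite("pics/side7c.png",b)
```

```text
17.9083 [160.1   0.   -2. ] [ 0.35 -0.21 -1.  ]
```

View pics/side7c.png

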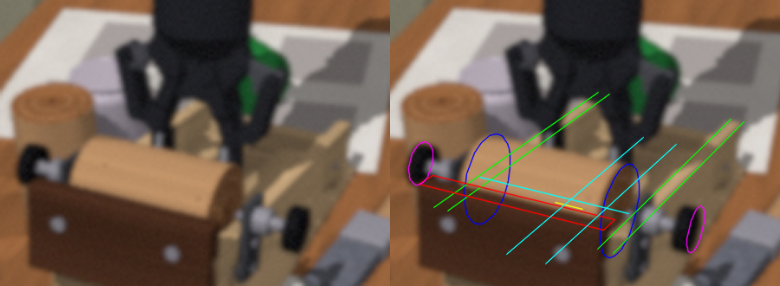

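Run:
```python
from h import *
import ov
robot.line_to(W(130,0,-2),rate=.03)
robot.line_to(W(110,0,20),rate=.06)
robot.line_to(W(90,0,190),rate=.12)
q=W(-60,0,190); robot.movep(q,ort(-1))
s=monitor.state(); print(s["time_s"],w2t(s["eef_pos"]).round(1),s["force"].round(2))
for n in("side","top"):
    a=cams.read_camera(n)[:,:,::-1].copy(); cv2.imwrite(f"pics/{n}8.png",a); cv2.imwrite(f"pics/{n}8o.png",ov.draw(a,n,219))
a=cv2.imread("pics/top8.png")[110:240,220:370]; cv2.imwrite("pics/top8c.png",cv2.resize(a,None,fx=4.5,fy=4.5,interpolation=cv2.INTER_CUBIC))
```

```text
21.975 [-60.5   0.3 189.5] [-0.02 -0.02  0.9 ]
```

View pics/top8o.png

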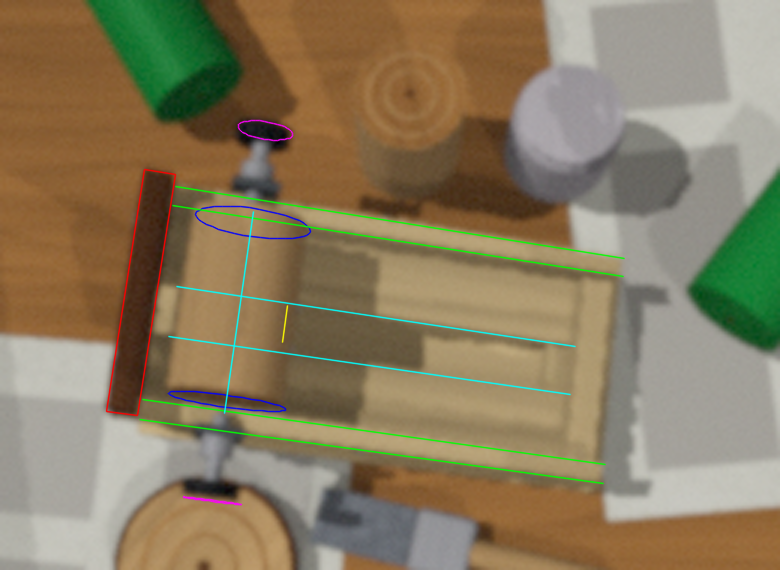

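View pics/side8o.png

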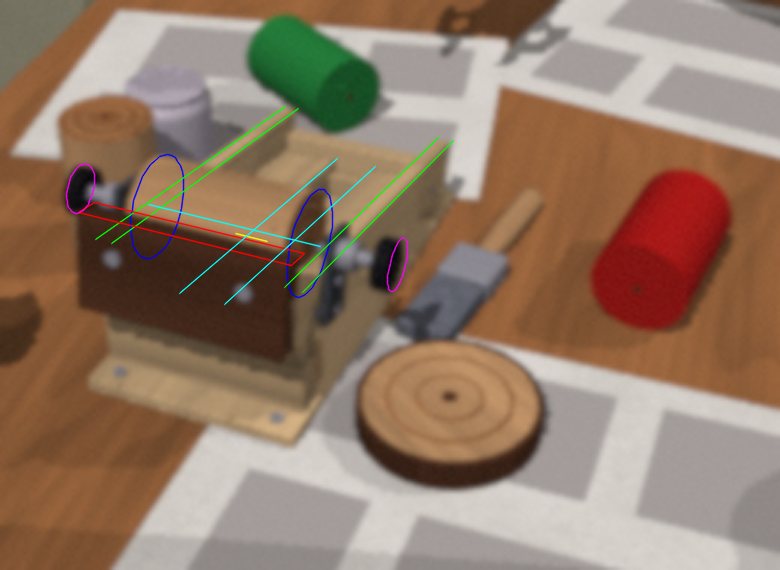

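View pics/top8c.png

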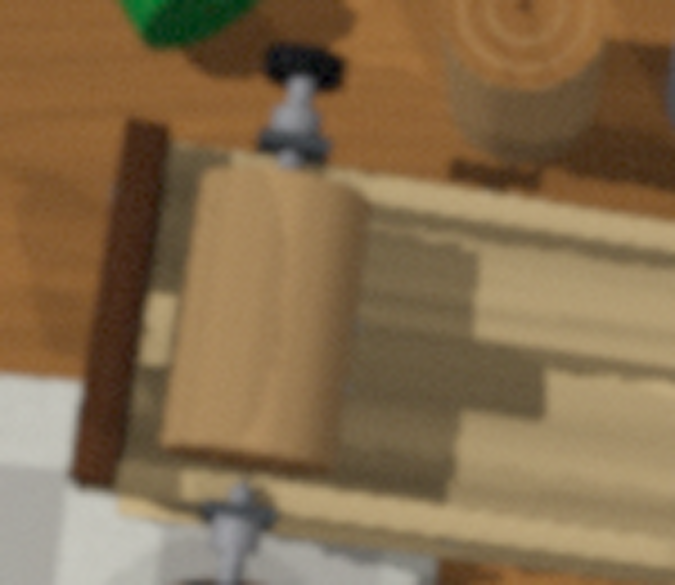

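View pics/top8.png

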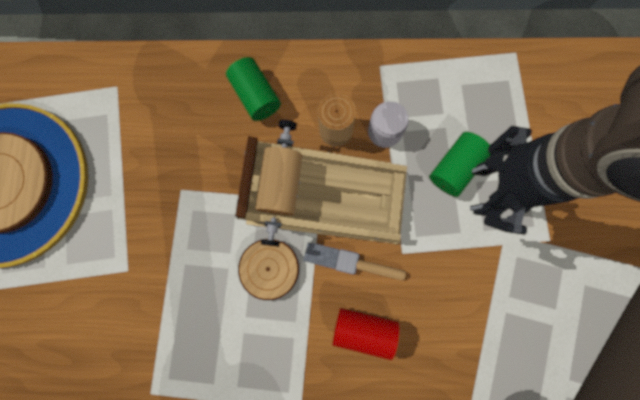

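Run:
```python
from h import *
a=cv2.imread("pics/top0.png").astype(int);b=cv2.imread("pics/top8.png").astype(int)
d=(abs(a-b).max(2)>60); d[:, 470:]=0; ys,xs=np.where(d); print(xs.min(),xs.max(),ys.min(),ys.max())
robot.pause(.5)
c=cams.read_camera("top")[:,:,::-1].astype(int); print((abs(b-c).max(2)>60).sum()); s=monitor.state(); print(s["time_s"],s["force"])
hand_in()
```

```text
256 426 151 236
0
22.625 [0.52308269 0.66709798 0.43741192]
the job is handed in; nothing more can be done
```

The blank is loaded: it now lies between the two centring screws, and I handed the job in at about 22.6 s of the 38 s.

**What I did:** I set the jaws half open so the two fingertips sat either side of the dog. I pushed the blank up the gutter at about 0.05 m/s, slowing to 0.02 m/s for the last stretch. It touched the end stop gently, with the force along the slope about 4 N above its free-rolling level. After a short pause I backed off at 0.02 m/s and the blank settled back onto the dog. I then moved the hand away to above the foot of the gutter.

**Last checks:**
- **Position:** in both cameras the blank's outline matches a centre at about trough x = 219 mm. It stayed there with the hand away, and two top pictures taken at least 0.5 s apart showed no motion.
- **Dog:** the dog's tip is hidden under the blank, so I inferred that it is up from the blank holding there.
- **Other things on the bench:** left of pixel column 470, the before and after top pictures differ only in a box around the gutter. By eye the spare, tin, brush, slice and the green and red look-alikes are where they were.
- **Forces:** the readings I took stayed at a few newtons, well under the limits.

**Disagreement:** the cameras showed the fingertips about 28 mm behind the TCP at this half-open setting, while `robot.tips_ahead` says 8 mm ahead. I went by the camera value, and the fingers cleared the foot lip and met the blank where it predicted.

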